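# Loosen the flask clamp's knurled collar two turns and slide the flask to the stop

### The arm

A 6-joint arm with a two-finger parallel gripper is mounted at the origin on a cart in front of the work surface, level with it; the furniture and walls round the work are solid. World frame = base frame: x ahead of the robot, y to its left, z up, the work surface at z = 0. Lengths are in m, angles in degrees, forces in N, time in s.
With the tool pointing down it reaches from about 0.4 to 0.825 m from the base axis. Payload 7 kg.
Tool frame: the origin (TCP) lies between the finger pads; the fingertips stand 25 mm ahead of it and the grasp point (between the pads) lies 6 mm ahead of it; z points along the fingers, y is the line along which they close (so a half turn about z gives the same grasp; the last joint's range is limited). The gripper opens to 88 mm and grips with 3 to 60 N. Pads are 19 mm wide; open, the fingers measure 130 mm over their backs; the gripper's body (78 mm by 193 mm) begins 47 mm behind the grasp point.
Start: joints at [-47.779, 20.546, 0.682, 0, -70.136, -16.507], TCP at [0.293, -0.608, 0.252] pointing down, gripper open.
Joint ranges: [-176.03, 176.03], [-82.01, 121.73], [-58.28, 71.71], [-173.87, 95.51], [-174.79, -0.11], [-173.66, 173.66]. Speed limits (degrees/s): [136.94, 136.94, 172.46, 180, 180, 180].

### API

Orientations are given as [roll, pitch, yaw] about the fixed x, y, z axes, in that order (R = Rz(yaw) Ry(pitch) Rx(roll)).
In Python, from plant import r gives the robot as it stands.
- The arm moves only by the shell command python3 -m crank 'ROWS' [FORCE]. ROWS is JSON, a list of rows, each a list of 3 entries, a list of its own where there are three numbers: the turn, a rotation vector about the tool's x, y, z in degrees, then the shift along the tool's x, y, z in cm, then the closure, from -1 (fully open) to 1 (shut). In form: [[[wx, wy, wz], [dx, dy, dz], fingers], ...]. A call has 1 to 8 rows; each row shifts and turns the commanded pose from where the row before left it, along the tool's axes as they then stand; what a row does not reach is not made up. A row lasts 1/10 s, in which the tool goes at most 50 mm and 8.59 degrees, less where a joint would pass 70% of its speed; a pose out of reach is approached as far as the arm can. A call with a gripper value outside its range is refused whole. The fingers move at their own pace and stop on an object; FORCE is the grip in N (left out, the last holds). Time passes only in rows, so rows that do not move let the fingers close. It gives the time, the measured TCP pose, the force, the opening and the grip force at its end, in the units of the state.
- r.get_state(): the state, without advancing time (a new reading comes with each control period).
- r.capture(name): name is "side" or "top"; returns a dict with "color" (420x560x3 uint8, red, green, blue), "range_z" (420x560 float32, m along the optical axis (not along the pixel's ray), 0 where there is no reading), "intrinsics" (3x3 intrinsics, pixels), "world_from_camera" (4x4, takes a point from camera to world coordinates). Camera axes: x right, y down, z forward; pixel columns grow to the right and rows downward; lengths in m; the calibration is good to about 2 mm. A picture is of the moment at which its call begins.
- r.close_job(): hands the job in; it is judged then, once.
The state is a dict: "time_s": time; "joints": joint angles; "qd": joint speeds; "joint_torque": joint torques, N m; "tcp_pos": TCP position; "eef_rot": TCP orientation; "contact_force": force on the tool from outside, world axes, zero at the start; "moment": the same for the moment, N m; "gripper_width": finger opening in m; "gripper_force": force on a finger pad.
Only numpy, scipy, OpenCV 4.12 (cv2) and the standard library are available. Lean on these libraries where they do the work, as an engineer would, in place of code of your own. Each camera call takes 0.05 s, during which the arm holds its last target. There are 200 camera calls.

### The job

Free the brass flask from the bench clamp: with a fingertip on its knurled rim, turn the clamp's locking collar two full turns counter-clockwise (seen from above; to within about a seventh of a turn) so that the strap's lip rises out of the flask. Then push the flask along its channel with a fingertip until it rests against the end stop. Press and push only gently: nothing is gripped or lifted, and the things standing round the clamp stay where they are.

Things in the scene. Friction and masses are not known exactly. Their poses are not given: they have to be found in the camera images.
- clamp: Fixed grey plate, 8 mm thick, x -50 to +140, y -120 to +120 mm from the origin, which is on the bench under the channel's middle. Channel: along y, 86 mm wide, between two aluminium rails (middles at x = -46, +46) 8 mm high above the plate; open at +y, closed at -y by the end stop (bar 100 mm wide, 22 mm high, face at y = -107). The stud with strap and collar: x = +95, y = 0. z is up.
- collar (a joint): Angle (rad) of the knurled aluminium locking collar on the stud: 87 mm diameter, 14 mm high, 38 ribs 1.5 mm proud on side and top, upright axis. 0 at the start (tight; its dark index line meets the line on the strap); grows counter-clockwise from above (loosening): two turns = 12.57; stop at 18.85. Needs 0.025 N m, stays where left, rises 4 mm a turn and lifts the strap with it.
- collar_top (a point): On the collar's axis, at the height of the rib crests on its top: 69 mm above the bench at the start, 8 mm higher after two turns. The top ribs run from 31 to 43 mm from the axis. The collar floats on spring washers: pressed on top it sinks by up to 6 mm (1.6 N at first, 6.4 N fully down) and comes back.
- collar_mark (a point): Outer part of the dark index line on the collar's top, 37 mm from the axis; it turns with the collar.
- strap_lip (a point): Centre of the underside of the strap's lip: a 12 mm round pin under the free end of the steel strap (24 mm wide, 8 mm thick) that reaches from the stud over the flask's rim. It hangs 5 mm below the rim inside the flask and blocks it until about one and a quarter turns; after two turns it is 3 mm above the rim.
- flask: Loose round open brass flask half, 82 mm outer diameter, 31 mm high, wall about 8 mm, 0.42 kg. Origin: centre of its underside, which lies on the clamp's plate (8 mm above the bench). It starts in the channel under the strap's lip.
- stop_seat (a point): Point on the plate where the centre of the flask's underside is when the flask touches the end stop and is in the middle of the channel.
- denture: Loose plaster jaw model with teeth, 62 x 61 x 26 mm, stands beside the clamp; origin: centre of its underside. Leave alone.
- paste: Loose round jar with black lid, 49 mm diameter, 52 mm high, stands beside the clamp; origin: centre of its underside. Leave alone.
- handpiece: Loose black handpiece, 144 x 24 x 19 mm, lies in front of the clamp; origin: centre of its underside. Leave alone.

How it is judged:
By the outcome, as a careful person would: the job done as asked, in the order asked, and still so for the second after the job is handed in, with the robot touching nothing.
It also fails if it takes over 72 s, if anything falls off the work surface, if the arm or the gripper's body presses on something with over 40 N, if the wrist force passes 120 N, or if a joint passes its speed limit or range.

## Working session

There is one attempt and no reset: what is moved stays moved. The work goes in short steps, Python scripts to look and compute and a shell command to move; the robot and the scene stay as the last step left them, time stands still between calls to the robot, and variables do not carry over. Pictures are saved under pics/ and viewed, at most 12 in all, crops included, and the job is handed in when it is done.

```bash
mkdir -p pics; ls; python3 - <<'E'
from plant import r
import cv2,numpy as np
for n in("top","side"):
    c=r.capture(n); cv2.imwrite(f"pics/{n}0.png",c["color"][:,:,::-1]); np.savez(f"{n}0.npz",**c)
    print(n,c["intrinsics"].round(1).tolist(),c["world_from_camera"].round(3).tolist())
s=r.get_state(); print(s)
E
```

```text
pics
top [[545.1, 0.0, 273.0], [0.0, 545.1, 210.4], [0.0, 0.0, 1.0]] [[-0.026, -0.997, 0.071, 0.451], [-1.0, 0.027, 0.002, 0.033], [-0.004, -0.071, -0.997, 1.331], [0.0, 0.0, 0.0, 1.0]]
side [[440.9, 0.0, 274.3], [0.0, 440.9, 207.0], [0.0, 0.0, 1.0]] [[-0.881, -0.205, 0.426, 0.134], [-0.472, 0.432, -0.769, 0.756], [-0.026, -0.878, -0.478, 0.509], [0.0, 0.0, 0.0, 1.0]]
{'time_s': 0.1, 'joints': array([-4.77784962e+01,  2.05858019e+01,  6.37920569e-01, -1.68589791e-02,
       -7.01377964e+01, -1.65081210e+01]), 'qd': array([-0.02273557, -0.09121325,  0.18822854, -0.01786719,  0.07539867,
       -0.08335483]), 'joint_torque': array([-1.07472959e-03, -5.84162664e+01,  2.93751436e+01,  7.01543212e+00,
        1.01554327e-02, -6.28929911e-05]), 'tcp_pos': array([ 0.29266074, -0.60778837,  0.25072802]), 'eef_rot': array([ 1.79913350e+02, -9.15139486e-03, -1.54292350e+02]), 'contact_force': array([ 0.66254495, -0.07779449, -0.10247517]), 'moment': array([0.05013983, 0.05391064, 0.03215522]), 'gripper_force': 0.0, 'gripper_width': 0.08752834962278397}
```

View pics/top0.png

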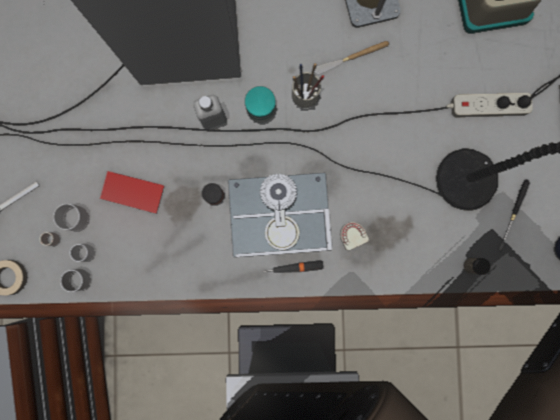

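View pics/side0.png

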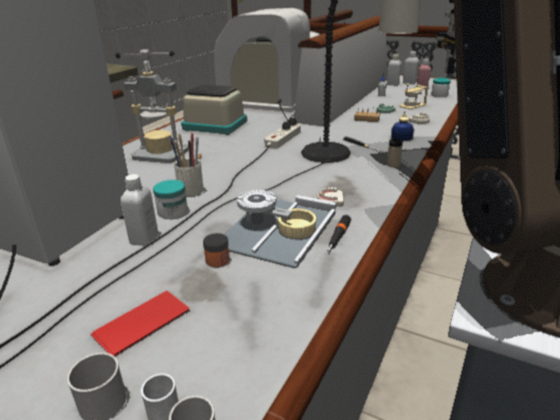

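Top view: clamp plate spans cols 229–330, rows 174–257; collar at about (278,192), flask at (282,233), end stop at right (col 328). The jar is at (212,193), the denture at (353,235) and the handpiece at (296,267). The side view agrees.

```bash
cat > h.py <<'E'
import numpy as np,cv2
def ray(c,uv,z):
    uv=np.atleast_2d(np.asarray(uv,float)); K=c["intrinsics"];T=c["world_from_camera"]
    d=np.c_[(uv-[K[0,2],K[1,2]])/[K[0,0],K[1,1]],np.ones(len(uv))]@T[:3,:3].T
    o=T[:3,3]; return o+d*((z-o[2])/d[:,2])[:,None]
def cloud(c):
    K=c["intrinsics"];T=c["world_from_camera"];Z=c["range_z"];v,u=np.mgrid[:Z.shape[0],:Z.shape[1]]
    p=np.stack([(u-K[0,2])/K[0,0]*Z,(v-K[1,2])/K[1,1]*Z,Z],-1)@T[:3,:3].T+T[:3,3]
    p[Z==0]=np.nan; return p
E
python3 - <<'E'
from h import *
c=np.load("top0.npz");P=cloud(c);col=c["color"]
for n,(u,v) in dict(bench=(190,240),plate=(245,195),collar=(268,192),collar2=(290,192),stud=(278,192),flask=(282,233),strap=(280,214),jar=(212,193),dent=(353,235),hp=(310,267),stop=(328,230)).items():
    print(n,P[v-1:v+2,u-1:u+2].reshape(-1,3).mean(0).round(4),col[v,u])
hsv=cv2.cvtColor(col,cv2.COLOR_RGB2HSV)
sub=np.zeros(col.shape[:2],bool);sub[165:265,222:338]=1
def circ(m,z,name):
    cs=max(cv2.findContours(m.astype(np.uint8),0,1)[0],key=cv2.contourArea)
    w=ray(c,cs[:,0],z)[:,:2].astype(np.float32); print(name,cv2.minEnclosingCircle(w),cv2.fitEllipse(w),len(w))
circ(sub&(P[...,2]>.055),.067,"collar")
s2=sub.copy();s2[:216]=0;s2[:,:262]=0;s2[:,303:]=0;s2[254:]=0
circ(s2&(P[...,2]>.028),.039,"flask")
m=sub&(P[...,2]>.003)&(P[...,2]<.03);m[258:]=0
cs=max(cv2.findContours(m.astype(np.uint8),0,1)[0],key=cv2.contourArea)
rc=cv2.minAreaRect(cs);print(rc, ray(c,cv2.boxPoints(rc),.008).round(4))
im=col[155:285,190:380][:,:,::-1];cv2.imwrite("pics/crop0.png",cv2.resize(im,None,fx=4.2,fy=4.2,interpolation=cv2.INTER_CUBIC))
E
```

```text
bench [4.783e-01 2.396e-01 1.000e-04] [134 133 133]
plate [0.5841 0.1025 0.0092] [126 133 139]
collar [0.5838 0.0457 0.0677] [193 195 201]
collar2 [ 0.5826 -0.0056  0.0655] [181 182 188]
stud [0.5831 0.0224 0.0684] [197 199 201]
flask [0.489  0.015  0.0153] [193 195 201]
strap [0.5329 0.019  0.0482] [160 162 164]
jar [0.5866 0.178  0.0514] [59 57 58]
dent [ 0.4797 -0.1559  0.015 ] [193 192 177]
hp [ 0.4057 -0.0498  0.0177] [56 55 54]
stop [ 0.4929 -0.0947  0.0292] [193 195 201]
collar ((0.5844812989234924, 0.023799970746040344), 0.043596792966127396) ((0.5846267938613892, 0.023649809882044792), (0.08322988450527191, 0.08341109752655029), 162.68563842773438) 111
flask ((0.4903371334075928, 0.01747230440378189), 0.04109365493059158) ((0.48994436860084534, 0.017103975638747215), (0.07937683910131454, 0.0798906683921814), 32.4696044921875) 95
((278.7537536621094, 215.72134399414062), (83.48798370361328, 102.62537384033203), 86.09950256347656) [[ 0.6283  0.1511  0.008 ]
 [ 0.6388 -0.0995  0.008 ]
 [ 0.4355 -0.1064  0.008 ]
 [ 0.4252  0.1415  0.008 ]]
```

View pics/crop0.png

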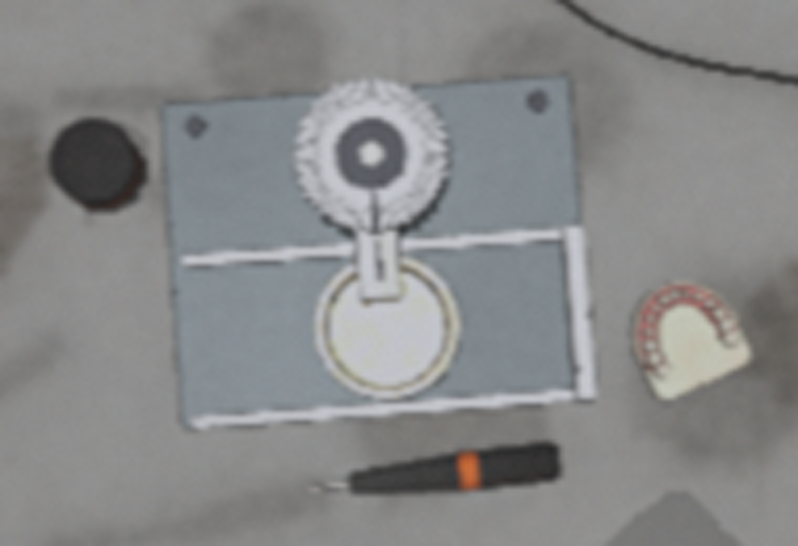

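The crop shows the collar at (372,153), the index line pointing down at the strap (375,205), and the strap end at (380,298). The flask is at (388,328), and the channel is clear on both sides of it. Before moving I'll check for tall obstacles such as the lamp.

```bash
python3 - <<'E'
from h import *
for n in("top0","side0"):
    c=np.load(n+".npz");P=cloud(c).reshape(-1,3)
    m=(P[:,2]>.1)&(P[:,2]<.7)&(P[:,0]>.2)&(P[:,0]<.9)&(P[:,1]>-.75)&(P[:,1]<.3)
    q=P[m]; k=np.round(q/.1).astype(int)
    u,ct=np.unique(k,axis=0,return_counts=True)
    print(n,[(a.tolist(),int(b)) for a,b in zip(u,ct) if b>8])
E
```

```text
top0 [([2, 0, 3], 44), ([2, 0, 4], 281), ([2, 0, 5], 640), ([2, 0, 6], 445), ([2, 0, 7], 24), ([3, -3, 7], 920), ([3, -2, 7], 301), ([3, -1, 7], 89), ([3, 0, 5], 65), ([3, 0, 6], 561), ([3, 0, 7], 572), ([4, -3, 6], 30), ([4, -3, 7], 40), ([6, -5, 4], 78), ([6, -4, 1], 82), ([6, -4, 2], 229), ([6, -4, 3], 297), ([6, -4, 4], 226), ([8, -1, 1], 47), ([8, 0, 1], 40), ([8, 2, 1], 509), ([9, -1, 1], 30), ([9, 0, 1], 26), ([9, 1, 1], 161), ([9, 1, 2], 388), ([9, 1, 3], 513), ([9, 1, 4], 631), ([9, 2, 1], 335), ([9, 2, 2], 816), ([9, 2, 3], 1064), ([9, 2, 4], 1444), ([9, 2, 5], 117), ([9, 3, 1], 167), ([9, 3, 2], 407), ([9, 3, 3], 533), ([9, 3, 4], 704), ([9, 3, 5], 174)]
side0 [([2, 0, 3], 191), ([2, 0, 4], 1241), ([2, 0, 5], 248), ([3, -7, 2], 23), ([3, -7, 3], 84), ([3, -6, 2], 58), ([3, -6, 3], 263), ([3, -6, 4], 125), ([3, -5, 3], 47), ([4, -7, 3], 94), ([4, -7, 4], 112), ([4, -6, 3], 61), ([4, -6, 4], 177), ([5, -7, 4], 13), ([5, -6, 3], 167), ([5, -6, 4], 693), ([6, -5, 4], 108), ([6, -4, 1], 112), ([6, -4, 2], 233), ([6, -4, 3], 250), ([6, -4, 4], 121), ([7, -7, 1], 123), ([7, -7, 2], 275), ([7, -7, 3], 126), ([8, -7, 1], 268), ([8, -7, 2], 495), ([8, -7, 3], 267), ([8, -1, 1], 108), ([8, 0, 1], 124), ([8, 2, 1], 599), ([9, -1, 1], 45), ([9, 0, 1], 42), ([9, 1, 1], 309), ([9, 1, 2], 693), ([9, 1, 3], 814), ([9, 1, 4], 969), ([9, 1, 5], 168), ([9, 2, 1], 870), ([9, 2, 2], 1965), ([9, 2, 3], 2323), ([9, 2, 4], 2757), ([9, 2, 5], 645), ([9, 3, 1], 531), ([9, 3, 2], 1200), ([9, 3, 3], 1439), ([9, 3, 4], 1739), ([9, 3, 5], 497)]
```

```bash
python3 -m crank '[[[0,0,0],[-1.9,3.9,0],-1],[[0,0,0],[-1.9,3.9,0],-1],[[0,0,0],[-1.9,3.9,0],-1],[[0,0,0],[-1.9,3.9,0],-1],[[0,0,0],[-1.9,3.9,0],-1],[[0,0,0],[-1.9,3.9,0],-1]]'
python3 -m crank '[[[0,0,7.7],[0,0,0],-1],[[0,0,7.7],[0,0,0],-1],[[0,0,7.8],[0,0,0],-1],[[0,0,0],[0,0,0],-1],[[0,0,0],[0,0,0],-1]]'
```

```text
time_s: 0.7
tcp_pos: [0.2935, -0.3462, 0.2512]
eef_rot: [180.0, -0.0, -154.3]
contact_force: [1.0, 0.7, -0.1]
gripper_width: 0.0878
gripper_force: 0.0
time_s: 1.2
tcp_pos: [0.2939, -0.3478, 0.2514]
eef_rot: [180.0, -0.0, -177.3]
contact_force: [0.3, 0.3, -0.3]
gripper_width: 0.0876
gripper_force: 0.0
```

```bash
python3 -m crank '[[[0,0,0],[-3.45,3.03,0],-1],[[0,0,0],[-3.45,3.03,0],-1],[[0,0,0],[-3.45,3.03,0],-1],[[0,0,0],[-3.45,3.03,0],-1],[[0,0,0],[-3.45,3.03,0],-1],[[0,0,0],[-3.45,3.03,0],-1],[[0,0,0],[-3.45,3.03,0],-1],[[0,0,0],[-3.45,3.03,0],-1]]'
python3 -m crank '[[[0,0,0],[-3.45,3.03,0],-1],[[0,0,0],[-3.45,3.03,0],-1],[[0,0,0],[0,0,4],-1],[[0,0,0],[0,0,4],-1],[[0,0,0],[0,0,4],-1],[[0,0,0],[0,0,1],-1],[[0,0,0],[0,0,0],-1],[[0,0,0],[0,0,0],-1]]'
python3 - <<'E'
from plant import r
import cv2,numpy as np
c=r.capture("side"); cv2.imwrite("pics/s1.png",cv2.resize(c["color"][120:280,180:400][:,:,::-1],None,fx=3.5,fy=3.5,interpolation=cv2.INTER_CUBIC)); np.savez("s1.npz",**c)
print(r.get_state()["joints"].round(1))
E
```

```text
time_s: 2.0
tcp_pos: [0.5602, -0.0922, 0.2514]
eef_rot: [-180.0, -0.0, -177.3]
contact_force: [-0.2, -1.2, 0.6]
gripper_width: 0.0875
gripper_force: 0.0
time_s: 2.8
tcp_pos: [0.6266, -0.0301, 0.1233]
eef_rot: [-180.0, 0.1, -177.4]
contact_force: [0.6, 0.0, 0.5]
gripper_width: 0.0877
gripper_force: 0.0
[  15.1   22.1  -15.     0.   -52.7 -102.5]
```

View pics/s1.png

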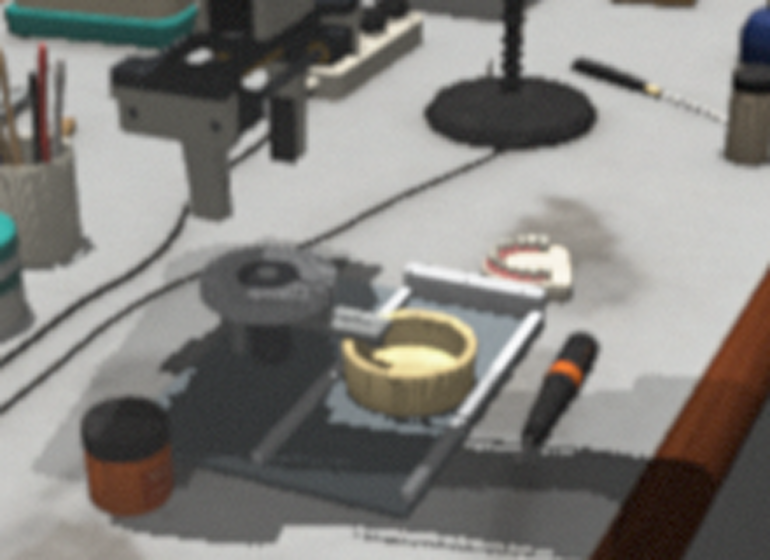

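```bash
python3 - <<'E'
from h import *
c=np.load("s1.npz");print(ray(c,[[240,181.4],[246,179],[234,180]],.0975).round(4))
P=cloud(c)
for u,v in((240,178),(238,175),(243,178)):print(P[v,u].round(4))
E
```

```text
[[0.6252 0.0214 0.0975]
 [0.6197 0.005  0.0975]
 [0.6412 0.0208 0.0975]]
[0.618  0.0311 0.1112]
[0.6236 0.0297 0.1166]
[0.6114 0.0294 0.1118]
```

```bash
python3 -m crank '[[[0,0,0],[0.25,0.15,0.8],-1],[[0,0,0],[0,0,0.8],-1],[[0,0,0],[0,0,0.6],-1],[[0,0,0],[0,0,0],-1],[[0,0,0],[0,0,0],-1],[[0,0,0],[0,0,0],-1]]'
```

```text
time_s: 3.45
tcp_pos: [0.6231, -0.0286, 0.0997]
eef_rot: [-180.0, 0.0, -177.5]
contact_force: [-0.3, -0.4, -0.6]
gripper_width: 0.0877
gripper_force: 0.0
```

```bash
python3 -m crank '[[[0,0,0],[0,0,0.2],-1],[[0,0,0],[0,0,0.2],-1],[[0,0,0],[0,0,0.2],-1],[[0,0,0],[0,0,0],-1],[[0,0,0],[0,0,0],-1]]'; python3 -m crank '[[[0,0,0],[0,0,0.15],-1],[[0,0,0],[0,0,0.15],-1],[[0,0,0],[0,0,0],-1],[[0,0,0],[0,0,0],-1]]'
```

```text
time_s: 3.95
tcp_pos: [0.623, -0.0286, 0.0937]
eef_rot: [-180.0, 0.0, -177.5]
contact_force: [-0.4, 1.0, 1.4]
gripper_width: 0.0881
gripper_force: 0.9
time_s: 4.35
tcp_pos: [0.623, -0.0286, 0.0908]
eef_rot: [180.0, 0.0, -177.5]
contact_force: [-0.9, -0.5, 4.1]
gripper_width: 0.0881
gripper_force: 2.0
```

```bash
python3 -m crank '[[[0,0,0],[0.05,0.58,-0.01],-1],[[0,0,0],[0.14,0.56,-0.01],-1],[[0,0,0],[0.22,0.54,-0.01],-1],[[0,0,0],[0.30,0.50,-0.01],-1],[[0,0,0],[0.38,0.44,-0.01],-1]]'; python3 -m crank '[[[0,0,0],[0.44,0.38,-0.01],-1],[[0,0,0],[0.50,0.30,-0.01],-1],[[0,0,0],[0.54,0.22,-0.01],-1],[[0,0,0],[0.56,0.14,-0.01],-1],[[0,0,0],[0.58,0.05,-0.01],-1],[[0,0,0],[0,0,0],-1],[[0,0,0],[0,0,0],-1]]'
python3 - <<'E'
from plant import r
import cv2,numpy as np
a=[]
for n in("side","top"):
    c=r.capture(n); np.savez(n+"2.npz",**c)
    a.append(cv2.resize((c["color"][160:240,220:310] if n=="side" else c["color"][165:245,235:325])[:,:,::-1],None,fx=4.4,fy=4.4,interpolation=cv2.INTER_CUBIC))
cv2.imwrite("pics/q1.png",np.hstack(a))
E
```

```text
time_s: 4.85
tcp_pos: [0.611, -0.0021, 0.0913]
eef_rot: [180.0, 0.1, -177.5]
contact_force: [2.2, 0.4, 4.0]
gripper_width: 0.0875
gripper_force: 2.0
time_s: 5.55
tcp_pos: [0.5833, 0.0066, 0.0914]
eef_rot: [-180.0, -0.1, -177.5]
contact_force: [-0.7, 1.3, 3.7]
gripper_width: 0.0877
gripper_force: 2.2
```

View pics/q1.png

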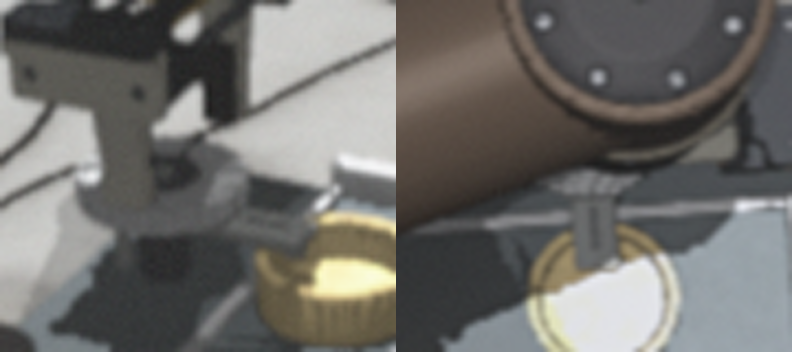

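```bash
python3 -m crank '[[[0,0,0],[0.58,-0.05,-0.01],-1],[[0,0,0],[0.56,-0.14,-0.01],-1],[[0,0,0],[0.54,-0.22,-0.01],-1],[[0,0,0],[0.50,-0.30,-0.01],-1],[[0,0,0],[0.44,-0.38,-0.01],-1]]'; python3 -m crank '[[[0,0,0],[0.38,-0.44,-0.01],-1],[[0,0,0],[0.30,-0.50,-0.01],-1],[[0,0,0],[0.22,-0.54,-0.01],-1],[[0,0,0],[0.14,-0.56,-0.01],-1],[[0,0,0],[0.05,-0.58,-0.01],-1]]'
python3 -m crank '[[[0,0,0],[-0.05,-0.58,-0.01],-1],[[0,0,0],[-0.14,-0.56,-0.01],-1],[[0,0,0],[-0.22,-0.54,-0.01],-1],[[0,0,0],[-0.30,-0.50,-0.01],-1],[[0,0,0],[-0.38,-0.44,-0.01],-1]]'; python3 -m crank '[[[0,0,0],[-0.44,-0.38,-0.01],-1],[[0,0,0],[-0.50,-0.30,-0.01],-1],[[0,0,0],[-0.54,-0.22,-0.01],-1],[[0,0,0],[-0.56,-0.14,-0.01],-1],[[0,0,0],[-0.58,-0.05,-0.01],-1],[[0,0,0],[0,0,0],-1]]'
python3 - <<'E'
from plant import r
import cv2,numpy as np
c=r.capture("side"); np.savez("side3.npz",**c)
cv2.imwrite("pics/q3.png",cv2.resize(c["color"][170:240,220:310][:,:,::-1],None,fx=8,fy=8,interpolation=cv2.INTER_CUBIC))
E
```

```text
time_s: 6.15
tcp_pos: [0.5582, -0.0054, 0.0922]
eef_rot: [180.0, 0.0, -177.5]
contact_force: [1.9, -0.7, 4.5]
gripper_width: 0.0877
gripper_force: 2.0
time_s: 6.65
tcp_pos: [0.5484, -0.0323, 0.0925]
eef_rot: [180.0, -0.0, -177.5]
contact_force: [1.2, 1.1, 3.5]
gripper_width: 0.0877
gripper_force: 1.9
time_s: 7.15
tcp_pos: [0.5609, -0.058, 0.0929]
eef_rot: [180.0, -0.0, -177.5]
contact_force: [-0.0, 2.5, 5.6]
gripper_width: 0.0879
gripper_force: 2.0
time_s: 7.75
tcp_pos: [0.588, -0.0677, 0.0934]
eef_rot: [-180.0, -0.0, -177.5]
contact_force: [0.4, -2.7, 3.0]
gripper_width: 0.0876
gripper_force: 2.1
```

View pics/q3.png

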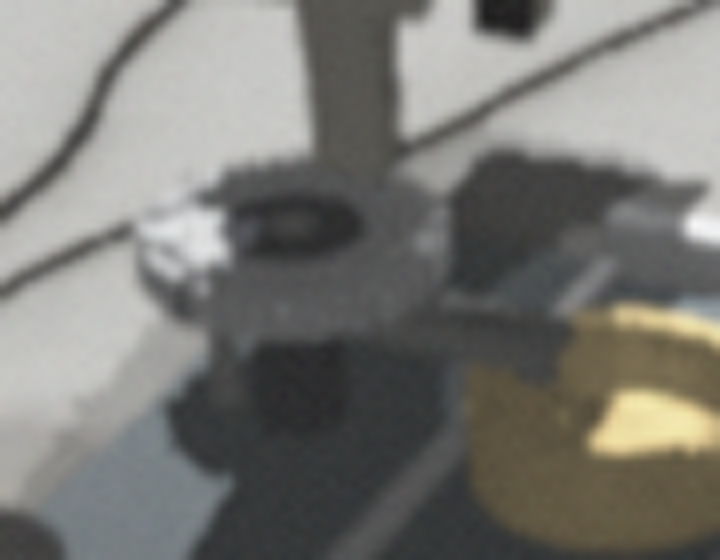

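```bash
python3 -m crank '[[[0,0,0],[-0.58,0.05,-0.01],-1],[[0,0,0],[-0.56,0.14,-0.01],-1],[[0,0,0],[-0.54,0.22,-0.01],-1],[[0,0,0],[-0.50,0.30,-0.01],-1],[[0,0,0],[-0.44,0.38,-0.01],-1]]'; python3 -m crank '[[[0,0,0],[-0.38,0.44,-0.01],-1],[[0,0,0],[-0.30,0.50,-0.01],-1],[[0,0,0],[-0.22,0.54,-0.01],-1],[[0,0,0],[-0.14,0.56,-0.01],-1],[[0,0,0],[-0.05,0.58,-0.01],-1]]'
python3 -m crank '[[[0,0,0],[0.05,0.58,-0.01],-1],[[0,0,0],[0.14,0.56,-0.01],-1],[[0,0,0],[0.22,0.54,-0.01],-1],[[0,0,0],[0.30,0.50,-0.01],-1],[[0,0,0],[0.38,0.44,-0.01],-1]]'; python3 -m crank '[[[0,0,0],[0.44,0.38,-0.01],-1],[[0,0,0],[0.50,0.30,-0.01],-1],[[0,0,0],[0.54,0.22,-0.01],-1],[[0,0,0],[0.56,0.14,-0.01],-1],[[0,0,0],[0.58,0.05,-0.01],-1]]'
```

```text
time_s: 8.3
tcp_pos: [0.614, -0.0549, 0.0942]
eef_rot: [-180.0, 0.0, -177.5]
contact_force: [-0.0, -2.7, 3.2]
gripper_width: 0.0875
gripper_force: 1.9
time_s: 8.8
tcp_pos: [0.6231, -0.0279, 0.0946]
eef_rot: [180.0, 0.0, -177.5]
contact_force: [0.8, -1.9, 5.1]
gripper_width: 0.0878
gripper_force: 2.0
time_s: 9.3
tcp_pos: [0.6108, -0.0023, 0.0952]
eef_rot: [180.0, 0.0, -177.5]
contact_force: [2.0, -0.1, 3.1]
gripper_width: 0.0875
gripper_force: 1.9
time_s: 9.8
tcp_pos: [0.5834, 0.0067, 0.0955]
eef_rot: [-180.0, -0.0, -177.5]
contact_force: [1.3, -1.0, 4.9]
gripper_width: 0.0875
gripper_force: 2.0
```

```bash
python3 -m crank '[[[0,0,0],[0.58,-0.05,-0.01],-1],[[0,0,0],[0.56,-0.14,-0.01],-1],[[0,0,0],[0.54,-0.22,-0.01],-1],[[0,0,0],[0.50,-0.30,-0.01],-1],[[0,0,0],[0.44,-0.38,-0.01],-1]]'; python3 -m crank '[[[0,0,0],[0.38,-0.44,-0.01],-1],[[0,0,0],[0.30,-0.50,-0.01],-1],[[0,0,0],[0.22,-0.54,-0.01],-1],[[0,0,0],[0.14,-0.56,-0.01],-1],[[0,0,0],[0.05,-0.58,-0.01],-1]]'
python3 -m crank '[[[0,0,0],[-0.05,-0.58,-0.01],-1],[[0,0,0],[-0.14,-0.56,-0.01],-1],[[0,0,0],[-0.22,-0.54,-0.01],-1],[[0,0,0],[-0.30,-0.50,-0.01],-1],[[0,0,0],[-0.38,-0.44,-0.01],-1]]'; python3 -m crank '[[[0,0,0],[-0.44,-0.38,-0.01],-1],[[0,0,0],[-0.50,-0.30,-0.01],-1],[[0,0,0],[-0.54,-0.22,-0.01],-1],[[0,0,0],[-0.56,-0.14,-0.01],-1],[[0,0,0],[-0.58,-0.05,-0.01],-1]]'
python3 -m crank '[[[0,0,0],[-0.58,0.05,-0.01],-1],[[0,0,0],[-0.56,0.14,-0.01],-1],[[0,0,0],[-0.54,0.22,-0.01],-1],[[0,0,0],[-0.50,0.30,-0.01],-1],[[0,0,0],[-0.44,0.38,-0.01],-1]]'; python3 -m crank '[[[0,0,0],[-0.38,0.44,-0.01],-1],[[0,0,0],[-0.30,0.50,-0.01],-1],[[0,0,0],[-0.22,0.54,-0.01],-1],[[0,0,0],[-0.14,0.56,-0.01],-1],[[0,0,0],[-0.05,0.58,-0.01],-1],[[0,0,0],[0,0,0],-1]]'
python3 -m crank '[[[0,0,0],[0,0,-2],-1],[[0,0,0],[0,0,-3],-1],[[0,0,0],[1,-3,-2],-1],[[0,0,0],[2,-4,0],-1],[[0,0,0],[2,-4,0],-1],[[0,0,0],[2,-4,0],-1],[[0,0,0],[2,-4,0],-1],[[0,0,0],[2,-4,0],-1]]'
python3 - <<'E'
from plant import r
import cv2,numpy as np
from h import *
c=r.capture("top"); np.savez("top4.npz",**c)
cv2.imwrite("pics/t4.png",cv2.resize(c["color"][160:260,220:340][:,:,::-1],None,fx=6,fy=6,interpolation=cv2.INTER_CUBIC))
E
```

```text
time_s: 10.3
tcp_pos: [0.5582, -0.0055, 0.0962]
eef_rot: [180.0, 0.0, -177.5]
contact_force: [2.6, 0.3, 3.7]
gripper_width: 0.0873
gripper_force: 1.9
time_s: 10.8
tcp_pos: [0.5483, -0.0324, 0.0964]
eef_rot: [180.0, -0.0, -177.5]
contact_force: [1.5, 1.0, 4.1]
gripper_width: 0.0876
gripper_force: 1.9
time_s: 11.3
tcp_pos: [0.5608, -0.058, 0.0969]
eef_rot: [180.0, -0.0, -177.5]
contact_force: [0.5, 1.9, 3.7]
gripper_width: 0.0877
gripper_force: 1.9
time_s: 11.8
tcp_pos: [0.5874, -0.0678, 0.0974]
eef_rot: [-180.0, -0.1, -177.5]
contact_force: [-1.4, -2.0, 2.9]
gripper_width: 0.0876
gripper_force: 1.8
time_s: 12.3
tcp_pos: [0.6139, -0.055, 0.0982]
eef_rot: [-180.0, 0.0, -177.5]
contact_force: [0.3, -2.9, 3.3]
gripper_width: 0.0874
gripper_force: 1.8
time_s: 12.9
tcp_pos: [0.6229, -0.0275, 0.0986]
eef_rot: [180.0, 0.0, -177.4]
contact_force: [1.0, 0.4, 3.5]
gripper_width: 0.0877
gripper_force: 1.8
time_s: 13.7
tcp_pos: [0.5211, -0.2641, 0.1679]
eef_rot: [179.9, -0.1, -177.5]
contact_force: [1.2, 0.6, 0.4]
gripper_width: 0.0876
gripper_force: 0.0
```

View pics/t4.png

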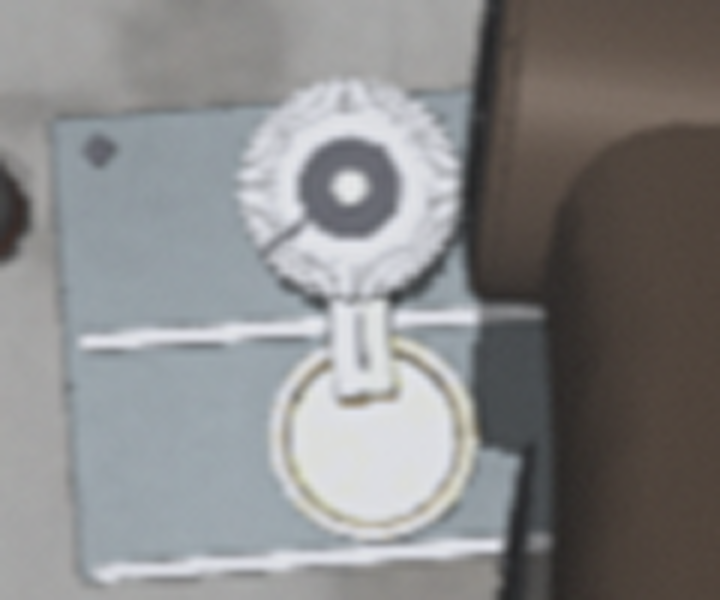

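Mark at (265,255) about the centre (350,187): it is about 55° short of two turns. I'll check the height for the turn count, then add about 57° (slip is around 7%, so 7 rows of 9°).

```bash
python3 - <<'E'
from h import *
for n in("top0","top4"):
    c=np.load(n+".npz");P=cloud(c)
    m=np.zeros(P.shape[:2],bool);m[172:210,258:298]=1
    z=P[...,2][m&(P[...,2]>.06)];print(n,np.median(z).round(4),np.percentile(z,90).round(4), P[210:218,277:283,2].mean().round(4))
c=np.load("top4.npz");z=.075
a=ray(c,[[220+265/6,160+255/6],[220+350/6,160+187/6]],z);print(a.round(4));d=a[0]-a[1];print(np.degrees(np.arctan2(d[1],d[0])), 'ref',180+2.5)
E
python3 -m crank '[[[0,0,0],[-2,4,0],-1],[[0,0,0],[-2,4,0],-1],[[0,0,0],[-2,4,0],-1],[[0,0,0],[-2,4,0],-1],[[0,0,0],[-2,4,0],-1],[[0,0,0],[-1,3,2],-1],[[0,0,0],[0,0,2],-1],[[0,0,0],[0,0,0],-1]]'
python3 -m crank '[[[0,0,0],[0,0,1],-1],[[0,0,0],[0,0,1],-1],[[0,0,0],[0,0,0.5],-1],[[0,0,0],[0,0,0.3],-1],[[0,0,0],[0,0,0.2],-1],[[0,0,0],[0,0,0],-1],[[0,0,0],[0,0,0],-1]]'
```

```text
top0 0.0675 0.0708 nan
top4 0.0751 0.0787 0.0555
[[0.5588 0.0551 0.075 ]
 [0.5843 0.0217 0.075 ]]
127.26245832960075 ref 182.5
time_s: 14.55
tcp_pos: [0.6202, -0.0276, 0.1249]
eef_rot: [-180.0, -0.4, -177.4]
contact_force: [-0.7, -1.5, 0.4]
gripper_width: 0.0875
gripper_force: 0.0
time_s: 15.25
tcp_pos: [0.6228, -0.0288, 0.099]
eef_rot: [-180.0, 0.0, -177.5]
contact_force: [-2.9, -0.4, 3.4]
gripper_width: 0.0878
gripper_force: 1.7
```

```bash
python3 -m crank '[[[0,0,0],[0.05,0.58,-0.01],-1],[[0,0,0],[0.14,0.56,-0.01],-1],[[0,0,0],[0.22,0.54,-0.01],-1],[[0,0,0],[0.30,0.50,-0.01],-1],[[0,0,0],[0.38,0.44,-0.01],-1],[[0,0,0],[0.44,0.38,-0.01],-1],[[0,0,0],[0.50,0.30,-0.01],-1],[[0,0,0],[0,0,0],-1]]'
python3 -m crank '[[[0,0,0],[0,0,-2],-1],[[0,0,0],[0,0,-4],-1],[[0,0,0],[2.92,3.67,0],-1],[[0,0,0],[2.92,3.67,0],-1],[[0,0,0],[2.92,3.67,0],-1],[[0,0,0],[2.92,3.67,0],-1],[[0,0,0],[0,0,0],-1],[[0,0,0],[0,0,0],-1]]'
python3 - <<'E'
from plant import r
import cv2,numpy as np
c=r.capture("top"); np.savez("top5.npz",**c)
cv2.imwrite("pics/t5.png",cv2.resize(c["color"][160:260,200:330][:,:,::-1],None,fx=6,fy=6,interpolation=cv2.INTER_CUBIC))
print(r.get_state()["tcp_pos"],r.get_state()["eef_rot"])
E
```

```text
time_s: 16.05
tcp_pos: [0.6003, 0.0041, 0.0994]
eef_rot: [180.0, -0.0, -177.5]
contact_force: [0.2, 2.9, 4.4]
gripper_width: 0.088
gripper_force: 1.8
time_s: 16.85
tcp_pos: [0.4766, 0.1453, 0.1589]
eef_rot: [-180.0, -0.1, -177.3]
contact_force: [-0.2, 0.7, 0.0]
gripper_width: 0.088
gripper_force: 0.0
[0.4773276  0.14474515 0.15887194] [-1.79952817e+02 -7.75597615e-02 -1.77422785e+02]
```

View pics/t5.png

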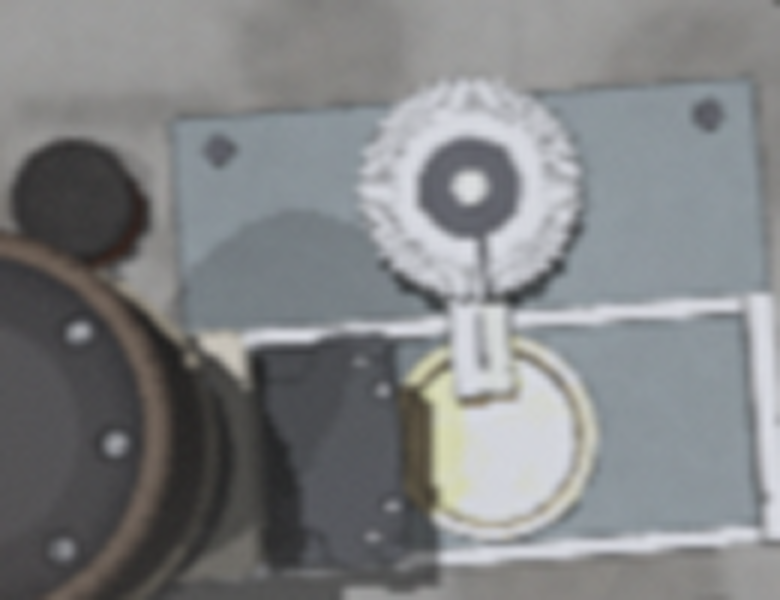

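The mark (487,290) now lines up with the strap line (483,340), so that's two turns. Lowering the finger behind the flask.

```bash
python3 -m crank '[[[0,0,0],[0,0,4],-1],[[0,0,0],[0,0,4],-1],[[0,0,0],[0,0,2],-1],[[0,0,0],[0,0,1.2],-1],[[0,0,0],[0,0,0],-1],[[0,0,0],[0,0,0],-1]]'
python3 -m crank '[[[0,0,0],[0,-0.5,0],-1],[[0,0,0],[0,-0.5,0],-1],[[0,0,0],[0,-0.4,0],-1],[[0,0,0],[0,-0.3,0],-1],[[0,0,0],[0,-0.3,0],-1],[[0,0,0],[0,-0.3,0],-1],[[0,0,0],[0,-0.3,0],-1],[[0,0,0],[0,-0.3,0],-1]]'
python3 -m crank '[[[0,0,0],[0,-0.3,0],-1],[[0,0,0],[0,-0.3,0],-1],[[0,0,0],[0,-0.3,0],-1],[[0,0,0],[0,-0.3,0],-1],[[0,0,0],[0,-0.3,0],-1],[[0,0,0],[0,-0.3,0],-1]]'
```

```text
time_s: 17.5
tcp_pos: [0.4783, 0.144, 0.047]
eef_rot: [-179.9, -0.1, -177.6]
contact_force: [-0.9, -0.8, -0.5]
gripper_width: 0.0873
gripper_force: 0.0
time_s: 18.3
tcp_pos: [0.4793, 0.1158, 0.0473]
eef_rot: [180.0, 0.0, -177.5]
contact_force: [-0.1, 0.7, -0.2]
gripper_width: 0.0877
gripper_force: 0.6
time_s: 18.9
tcp_pos: [0.4801, 0.0978, 0.0473]
eef_rot: [180.0, 0.0, -177.5]
contact_force: [0.2, 3.3, 0.0]
gripper_width: 0.0876
gripper_force: 1.3
```

```bash
python3 -m crank '[[[0,0,0],[0,-0.3,0],-1],[[0,0,0],[0,-0.3,0],-1],[[0,0,0],[0,-0.3,0],-1],[[0,0,0],[0,-0.3,0],-1],[[0,0,0],[0,-0.3,0],-1],[[0,0,0],[0,-0.3,0],-1],[[0,0,0],[0,-0.3,0],-1],[[0,0,0],[0,-0.3,0],-1]]'
python3 -m crank '[[[0,0,0],[0,-0.2,0],-1],[[0,0,0],[0,-0.2,0],-1],[[0,0,0],[0,-0.2,0],-1],[[0,0,0],[0,-0.1,0],-1]]'
python3 - <<'E'
from plant import r
import cv2,numpy as np
c=r.capture("side"); np.savez("side6.npz",**c)
cv2.imwrite("pics/s6.png",cv2.resize(c["color"][150:260,210:360][:,:,::-1],None,fx=5,fy=5,interpolation=cv2.INTER_CUBIC))
E
```

```text
time_s: 19.7
tcp_pos: [0.4811, 0.0738, 0.0473]
eef_rot: [-180.0, -0.0, -177.5]
contact_force: [0.0, 1.3, 0.4]
gripper_width: 0.0877
gripper_force: 1.3
time_s: 20.1
tcp_pos: [0.4814, 0.0669, 0.0473]
eef_rot: [-180.0, -0.0, -177.5]
contact_force: [-0.1, 2.8, 0.8]
gripper_width: 0.0879
gripper_force: 1.3
```

View pics/s6.png

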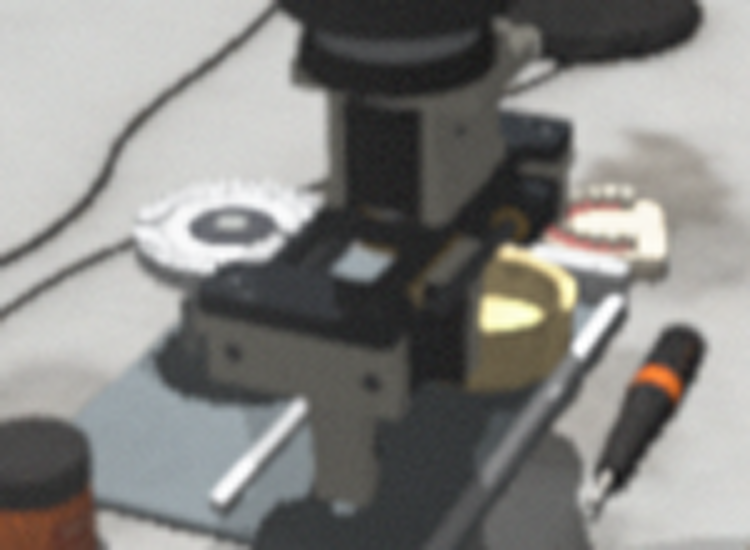

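The flask (530,320) is almost at the stop bar (590,265), and everything around the clamp is untouched. I'll finish in 1 mm steps and watch the force.

```bash
for i in 1; do :; done; python3 -m crank '[[[0,0,0],[0,-0.1,0],-1],[[0,0,0],[0,-0.1,0],-1],[[0,0,0],[0,-0.1,0],-1],[[0,0,0],[0,-0.1,0],-1]]'
python3 -m crank '[[[0,0,0],[0,-0.1,0],-1],[[0,0,0],[0,-0.1,0],-1]]'
python3 - <<'E'
from plant import r
from h import *
c=r.capture("top"); np.savez("top7.npz",**c);P=cloud(c);u0=c["color"]
cv2.imwrite("pics/t7.png",cv2.resize(u0[200:270,260:350][:,:,::-1],None,fx=8,fy=8,interpolation=cv2.INTER_CUBIC))
E
```

```text
time_s: 20.55
tcp_pos: [0.4816, 0.063, 0.0473]
eef_rot: [180.0, 0.0, -177.5]
contact_force: [0.5, 3.4, 0.1]
gripper_width: 0.0875
gripper_force: 1.4
time_s: 20.75
tcp_pos: [0.4817, 0.061, 0.0473]
eef_rot: [180.0, 0.0, -177.5]
contact_force: [0.3, 3.2, -0.2]
gripper_width: 0.0882
gripper_force: 1.4
```

View pics/t7.png

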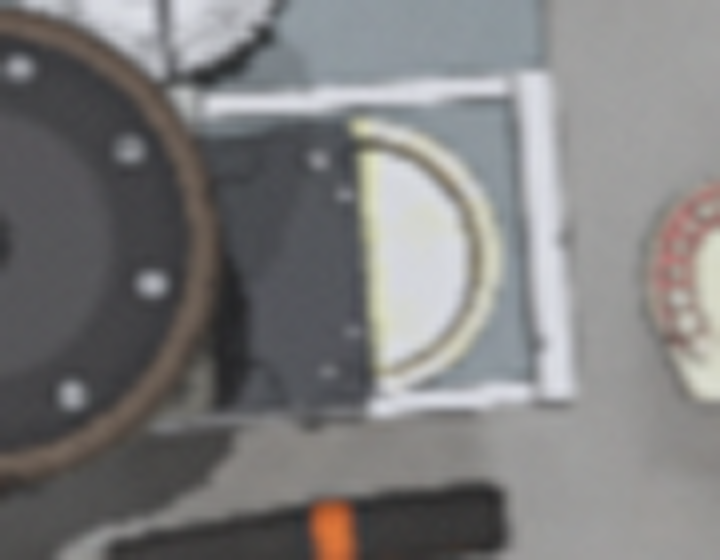

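The flask's edge (500,255) is still about 6–7 mm from the stop face (527,255).

```bash
python3 -m crank '[[[0,0,0],[0,-0.1,0],-1],[[0,0,0],[0,-0.1,0],-1],[[0,0,0],[0,-0.1,0],-1],[[0,0,0],[0,-0.1,0],-1]]'
python3 -m crank '[[[0,0,0],[0,-0.1,0],-1]]'|grep -E 'tcp|force'; python3 -m crank '[[[0,0,0],[0,-0.1,0],-1]]'|grep -E 'tcp|force'
```

```text
time_s: 21.2
tcp_pos: [0.4818, 0.057, 0.0473]
eef_rot: [-180.0, -0.0, -177.5]
contact_force: [-0.2, 2.7, 0.6]
gripper_width: 0.088
gripper_force: 1.4
tcp_pos: [0.4819, 0.056, 0.0473]
contact_force: [-0.1, 2.6, 0.5]
gripper_force: 1.4
tcp_pos: [0.4819, 0.055, 0.0473]
contact_force: [-0.1, 3.6, 0.1]
gripper_force: 1.4
```

```bash
python3 -m crank '[[[0,0,0],[0,-0.07,0],-1]]'|grep -E 'tcp|force';python3 -m crank '[[[0,0,0],[0,-0.07,0],-1]]'|grep -E 'tcp|force'; python3 -m crank '[[[0,0,0],[0,0,0],-1]]'|grep -E 'tcp|force'
```

```text
tcp_pos: [0.482, 0.0543, 0.0473]
contact_force: [-1.2, 1.8, 0.2]
gripper_force: 1.4
tcp_pos: [0.482, 0.0536, 0.0473]
contact_force: [1.6, 3.0, -0.3]
gripper_force: 1.4
tcp_pos: [0.482, 0.0536, 0.0473]
contact_force: [0.1, 2.6, 0.5]
gripper_force: 0.9
```

```bash
python3 -m crank '[[[0,0,0],[0,-0.07,0],-1]]'|grep -E 'tcp|force';python3 -m crank '[[[0,0,0],[0,-0.07,0],-1]]'|grep -E 'tcp|force'; python3 -m crank '[[[0,0,0],[0,0,0],-1]]'|grep -E 'tcp|force'
python3 - <<'E'
from plant import r
from h import *
c=r.capture("top")
row=c["color"][225:238,310:335].mean(0).round(0).astype(int); print(row.tolist())
c0=np.load("top7.npz"); print(c0["color"][225:238,310:335].mean(0).round(0).astype(int).tolist())
E
```

```text
tcp_pos: [0.4821, 0.053, 0.0473]
contact_force: [1.1, 2.5, -0.3]
gripper_force: 1.4
tcp_pos: [0.4821, 0.0523, 0.0473]
contact_force: [0.7, 2.8, -0.5]
gripper_force: 1.4
tcp_pos: [0.4821, 0.0522, 0.0473]
contact_force: [0.6, 2.2, -0.3]
gripper_force: 1.1
[[185, 187, 166], [212, 214, 204], [214, 216, 219], [213, 215, 218], [213, 215, 216], [213, 215, 214], [213, 215, 214], [213, 215, 215], [213, 215, 217], [213, 215, 218], [205, 206, 209], [178, 178, 175], [151, 148, 137], [169, 165, 147], [191, 190, 173], [177, 177, 168], [184, 184, 186], [208, 210, 217], [215, 217, 223], [203, 204, 211], [173, 174, 177], [154, 155, 155], [156, 156, 155], [158, 158, 157], [157, 157, 156]]
[[212, 214, 216], [212, 214, 215], [212, 214, 214], [212, 214, 214], [213, 215, 216], [213, 215, 218], [210, 212, 215], [192, 193, 193], [159, 157, 150], [158, 155, 139], [191, 190, 173], [190, 192, 178], [162, 167, 163], [142, 150, 155], [128, 136, 142], [126, 130, 134], [172, 173, 178], [209, 210, 217], [215, 217, 223], [202, 204, 210], [172, 173, 177], [154, 154, 154], [156, 156, 155], [158, 158, 157], [157, 157, 156]]
```

```bash
python3 -m crank '[[[0,0,0],[0,-0.06,0],-1]]'|grep -E 'tcp|force';python3 -m crank '[[[0,0,0],[0,-0.06,0],-1]]'|grep -E 'tcp|force'; python3 -m crank '[[[0,0,0],[0,0,0],-1]]'|grep -E 'tcp|force'
```

```text
tcp_pos: [0.4821, 0.0517, 0.0473]
contact_force: [0.1, 3.0, 0.4]
gripper_force: 1.4
tcp_pos: [0.4822, 0.0512, 0.0473]
contact_force: [0.6, 5.4, 0.1]
gripper_force: 2.4
tcp_pos: [0.4822, 0.0512, 0.0473]
contact_force: [0.8, 3.3, 0.8]
gripper_force: 1.8
```

```bash
python3 -m crank '[[[0,0,0],[0,-0.06,0],-1]]'|grep -E 'tcp|force'; python3 -m crank '[[[0,0,0],[0,0,0],-1]]'|grep -E 'tcp|force'
```

```text
tcp_pos: [0.4824, 0.0509, 0.0473]
contact_force: [-0.7, 8.4, -0.6]
gripper_force: 4.1
tcp_pos: [0.4824, 0.051, 0.0473]
contact_force: [-1.1, 5.6, -0.9]
gripper_force: 3.1
```

The force is rising and the tool has stalled, so the flask is against the stop. Backing off, lifting clear and checking.

```bash
python3 -m crank '[[[0,0,0],[0,0.2,0],-1],[[0,0,0],[0,1,0],-1],[[0,0,0],[0,2,0],-1],[[0,0,0],[0,1.5,0],-1],[[0,0,0],[0,0,-3],-1],[[0,0,0],[0,0,-4],-1],[[0,0,0],[0,0,-4],-1],[[0,0,0],[0,0,-4],-1]]'
python3 -m crank '[[[0,0,0],[0,4,0],-1],[[0,0,0],[0,4,0],-1],[[0,0,0],[0,4,0],-1],[[0,0,0],[0,0,0],-1],[[0,0,0],[0,0,0],-1],[[0,0,0],[0,0,0],-1]]'
python3 - <<'E'
from plant import r
from h import *
c=r.capture("top");np.savez("top8.npz",**c)
cv2.imwrite("pics/t8.png",cv2.resize(c["color"][155:285,190:380][:,:,::-1],None,fx=4.2,fy=4.2,interpolation=cv2.INTER_CUBIC))
c0=np.load("top0.npz")
d=cv2.absdiff(c["color"],c0["color"]).max(2); 
for n,(a,b,e,f) in dict(jar=(178,210,198,228),dent=(218,252,338,372),hp=(258,276,262,328)).items(): print(n,d[a:b,e:f].max(),d[a:b,e:f].mean())
E
```

```text
time_s: 23.35
tcp_pos: [0.4795, 0.0977, 0.1988]
eef_rot: [-180.0, -0.0, -177.4]
contact_force: [1.7, 0.9, 0.3]
gripper_width: 0.0878
gripper_force: 0.0
time_s: 23.95
tcp_pos: [0.4744, 0.217, 0.197]
eef_rot: [-180.0, -0.0, -177.5]
contact_force: [-0.1, -0.7, 0.1]
gripper_width: 0.0877
gripper_force: 0.0
jar 15 8.778125
dent 22 15.096020761245676
hp 20 11.094276094276093
```

View pics/t8.png

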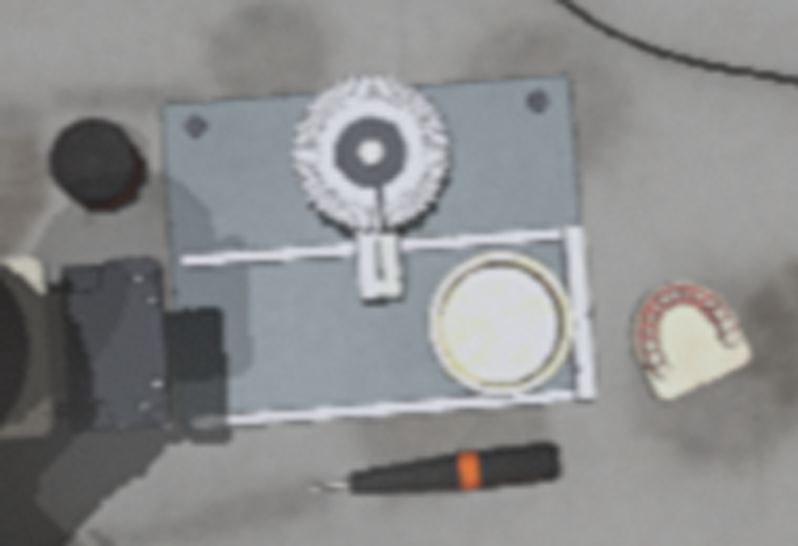

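The flask (500,322) rests against the stop (575,315), and the collar mark (380,205) lines up with the strap. The jar, denture and handpiece haven't moved, and the robot is clear of everything.

```bash
python3 -c "from plant import r;print(r.close_job())"
```

```text
the job is handed in; nothing more can be done
None
```

The job is handed in: the collar was turned two full turns counter-clockwise, the flask was pushed against the end stop, and in the last picture the jar, denture and handpiece had not moved.

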